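# Reverse a row of microscope objectives into the receiving rack

## Task

The microscope's turret is to be loaded from the other end, so move the four objectives from the storage rack into the wells of the white receiving rack in reverse order: the one at the left end of the storage row goes to the right end of the new row, and so on, one in each well. Keep them upright, lower them into the wells rather than dropping them, and leave all four standing upright, down on the floors of the wells.

Things in the scene. Friction and masses are not known exactly. Their poses are not given: they have to be found in the camera images.
- short_objective: Microscope objective, bare metal, loose, standing upright, lens up. A body of revolution: foot flange 30 mm diameter, 7 mm high; brass neck 25 mm diameter to 16 mm; straight aluminium barrel 30 mm diameter from 16 to 44 mm above the foot (the place to grip, all four alike); above it only a 26 mm wide, 3 mm high lens rim: the shortest of the four, with the widest lens; 48 mm tall overall, about 100 g (varies). Origin: centre of the foot's underside; z up along its axis.
- stepped_objective: Microscope objective, bare metal, loose, standing upright, lens up. A body of revolution: foot flange 30 mm diameter, 7 mm high; brass neck 25 mm diameter to 16 mm; straight aluminium barrel 30 mm diameter from 16 to 44 mm above the foot (the place to grip, all four alike); above it one sharp step in to a 22 mm wide steel nose 12 mm high; 57 mm tall overall, about 120 g (varies). Origin: centre of the foot's underside; z up along its axis.
- collar_objective: Microscope objective, bare metal, loose, standing upright, lens up. A body of revolution: foot flange 30 mm diameter, 7 mm high; brass neck 25 mm diameter to 16 mm; straight aluminium barrel 30 mm diameter from 16 to 43 mm above the foot (the place to grip, all four alike); above it a ribbed black collar 34 mm wide from 43 to 56 mm, then a 24 mm wide nose; 67 mm tall overall, about 160 g (varies). Origin: centre of the foot's underside; z up along its axis.
- long_objective: Microscope objective, bare metal, loose, standing upright, lens up. A body of revolution: foot flange 30 mm diameter, 7 mm high; brass neck 25 mm diameter to 16 mm; straight aluminium barrel 30 mm diameter from 16 to 46 mm above the foot (the place to grip, all four alike); above it a long cone tapering from 29 to 10 mm: the tallest; 77 mm tall overall, about 150 g (varies). Origin: centre of the foot's underside; z up along its axis.
- storage_rack: The storage rack where the row starts: fixed aluminium tray 74 x 276 mm, plate 3 mm thick, two long edge lips 10 mm high, carrying four square black seats in a row along its y axis, centred at y = +99, +33, -33, -99 mm and x = 0. Each seat holds one objective, in an order that differs at every start. Origin: centre of the underside, on the bench; x away from the robot, y to the robot's left (turned by up to 0.3 rad). It may stand on the left or the right half of the bench.
- receiving_rack: The receiving rack, empty: one fixed white plastic block 74 x 276 x 12 mm with four round wells in a row along its y axis, centred at y = +99, +33, -33, -99 mm and x = 0; each well is 46 mm in diameter and 7 mm deep, its floor 5 mm above the bench. Origin: centre of the underside, on the bench; x away from the robot, y to the robot's left (turned by up to 0.3 rad). It stands on the half of the bench that the storage rack leaves free.
- short_seat: The seat in which the short objective starts: fixed black plastic block 60 x 60 x 9 mm on the storage rack's plate, top 12 mm above the bench, with a round well 46 mm in diameter and 7 mm deep (floor 5 mm above the bench). It never moves, so it tells where in the row that objective began. Origin: centre of its underside, 3 mm above the bench; axes as the storage rack's.
- stepped_seat: The seat in which the stepped objective starts: fixed black plastic block 60 x 60 x 9 mm on the storage rack's plate, top 12 mm above the bench, with a round well 46 mm in diameter and 7 mm deep (floor 5 mm above the bench). It never moves, so it tells where in the row that objective began. Origin: centre of its underside, 3 mm above the bench; axes as the storage rack's.
- collar_seat: The seat in which the collar objective starts: fixed black plastic block 60 x 60 x 9 mm on the storage rack's plate, top 12 mm above the bench, with a round well 46 mm in diameter and 7 mm deep (floor 5 mm above the bench). It never moves, so it tells where in the row that objective began. Origin: centre of its underside, 3 mm above the bench; axes as the storage rack's.
- long_seat: The seat in which the long objective starts: fixed black plastic block 60 x 60 x 9 mm on the storage rack's plate, top 12 mm above the bench, with a round well 46 mm in diameter and 7 mm deep (floor 5 mm above the bench). It never moves, so it tells where in the row that objective began. Origin: centre of its underside, 3 mm above the bench; axes as the storage rack's.

How it is judged:
By the outcome, as a careful person would: the job done as asked, in the order asked, and still so for the second after the job is handed in, with the robot touching nothing.
It also fails if it takes over 106 s, if anything falls off the work surface, if the arm or the gripper's body presses on something with over 40 N, if the wrist force passes 120 N, or if a joint passes its speed limit or range.

## Robot

A 6-joint arm with a two-finger parallel gripper is mounted at the origin on the work surface. World frame = base frame: x ahead of the robot, y to its left, z up, the work surface at z = 0. Lengths are in m, angles in rad, forces in N, time in s.
With the tool pointing down it reaches from about 0.3 to 0.875 m from the base axis. Payload 6.4 kg.
Tool frame: the origin (TCP) lies at the very end of the fingers, on their centre line; the grasp point (between the pads) lies 19 mm behind it; z points along the fingers, y is the line along which they close (so a half turn about z gives the same grasp; the last joint's range is limited). The gripper opens to 85 mm and grips with 20 to 120 N. Pads are 22 mm wide; open, the fingers measure 114 mm over their backs; the gripper's body (76 mm by 85 mm) begins 54 mm behind the grasp point. The pads swing forward as they close: fully open they stand 13 mm farther back than shut.
Start: joints at [-1.477, 0.181, 1.607, -0, 1.354, -0.206], TCP at [0.17, -0.549, 0.231] pointing down, gripper open.
Joint ranges: [-2.99, 2.99], [-0.89, 2.07], [0.3, 2.58], [-1.14, 4.28], [0, 2.63], [-3.12, 3.12]. Speed limits (rad/s): [2.57, 2.57, 3.01, 3.14, 3.14, 3.14].

## Interface

Orientations are given as a rotation vector (axis times angle).
In Python, from workcell import robot gives the robot as it stands. The module is installed in compiled form; this text tells all that it offers.
- The arm moves only by the tool arm_command, never from a script. Its arguments are lists of equal length, an entry for each row: "travel": the shift along the tool's x, y, z as a fraction of full scale, a list of three; "delta_rot": the turn, a rotation vector about the tool's x, y, z as a fraction of full scale, a list of three; "claw": the opening, from -1 (shut) to 1 (fully open), so that 0 is half open. A call has 1 to 5 rows; each row shifts and turns the commanded pose from where the row before left it, along the tool's axes as they then stand; what a row does not reach is not made up. Full scale, the value 1, is 40 mm for a shift and 0.12 rad for a turn. A row lasts 1/10 s, in which the tool goes at most 50 mm and 8.59 degrees, less where a joint would pass 70% of its speed; a pose out of reach is approached as far as the arm can. A call with a number of a shift or a turn outside -1 to 1 is refused whole. A call with a gripper value outside its range is refused whole. The fingers move at their own pace and stop on an object; "newtons" is the grip in N (left out, the last holds). Time passes only in rows, so rows that do not move let the fingers close. It gives the time, the measured TCP pose, the force, the opening and the grip force at its end, in the units of the state.
- robot.read_state(): the state, without advancing time (a new reading comes with each control period).
- robot.grab_frame(name): name is "side" or "top"; returns a dict with "pixels" (384x512x3 uint8, red, green, blue), "camera_matrix" (3x3 intrinsics, pixels), "camera_from_world" (4x4, takes a point from world to camera coordinates). Camera axes: x right, y down, z forward; pixel columns grow to the right and rows downward; lengths in m; the calibration is good to about 2 mm. A picture is of the moment at which its call begins. There is no depth.
- robot.sign_off(): hands the job in; it is judged then, once.
Trained networks look in the newest picture that a camera, given by its name, has taken for a name from the list of things; names that differ only in an ending like _2 or _b are one class to them, and where a whole thing is asked for, a point or a joint stands for the part that bears it (a point fixed in the world has none). Each returns a list of dicts, best first, with "conf" (0 to 1); they miss things now and then, are a little off and sometimes report something else, mostly with a low value. They report only what shows in the picture. A call takes as long as a camera call.
- robot.cut_out(query, camera): "mask" (384x512 bool, what is visible of it) and "bbox" ([centre column, centre row, width, height] in pixels, round what is visible of it).
The state is a dict: "time": time; "qpos": joint angles; "joint_vel": joint speeds; "effort": joint torques, N m; "tool_pos": TCP position; "orientation": TCP orientation; "ft_force": force on the tool from outside, world axes, zero at the start; "wrist_torque": the same for the moment, N m; "gripper_width": finger opening in m; "grip_force": force on a finger pad.
Only numpy, scipy, OpenCV 4.12 (cv2) and the standard library are available. Lean on these libraries where they do the work, as an engineer would, in place of code of your own. Each camera call takes 0.05 s, during which the arm holds its last target. There are 200 camera calls.

## Working session

There is one attempt and no reset: what is moved stays moved. The work goes in short steps, Python scripts to look and compute and a tool call to move; the robot and the scene stay as the last step left them, time stands still between calls to the robot, and variables do not carry over. Pictures are saved under pics/ and viewed, at most 14 in all, crops included, and the job is handed in when it is done.

Besides the shell and the picture viewer there is one more tool, called after "Call:" as name(argument=value, ...), one argument or row to a line, values as JSON. arm_command: Moves the arm, as the interface text tells. Shift numbers are shares of 40 mm and turn numbers shares of 0.12 rad, none past 1 either way. Its arguments: {"type":"object","properties":{"travel":{"type":"array","items":{"type":"array","items":{"type":"number"}}},"delta_rot":{"type":"array","items":{"type":"array","items":{"type":"number"}}},"claw":{"type":"array","items":{"type":"number"}},"newtons":{"type":"number"}},"required":["travel","delta_rot","claw"]}

```bash
mkdir -p pics; python3 - <<'E'
from workcell import robot
import cv2,numpy as np
for c in("top","side"):
    f=robot.grab_frame(c); cv2.imwrite(f"pics/{c}0.png",f["pixels"][:,:,::-1])
    print(c,f["camera_matrix"].tolist(),np.round(f["camera_from_world"],4).tolist())
    for q in["short_objective","stepped_objective","collar_objective","long_objective","storage_rack","receiving_rack","short_seat","stepped_seat","collar_seat","long_seat"]:
        print(q,[(round(d["conf"],2),np.round(d["bbox"]).tolist()) for d in robot.cut_out(q,c)[:3]])
s=robot.read_state();print(s)
E
```

```text
top [[380.3399244630234, 0.0, 254.33708638954664], [0.0, 380.3399244630234, 185.34784859366962], [0.0, 0.0, 1.0]] [[0.0029, -1.0, -0.0013, 0.0077], [-0.9925, -0.0027, -0.122, 0.5055], [0.122, 0.0016, -0.9925, 0.89], [0.0, 0.0, 0.0, 1.0]]
short_objective [(0.71, [153.0, 188.0, 18.0, 18.0])]
stepped_objective [(0.61, [175.0, 196.0, 14.0, 13.0])]
collar_objective [(0.77, [202.0, 201.0, 17.0, 13.0])]
long_objective []
storage_rack [(0.94, [168.0, 194.0, 112.0, 53.0])]
receiving_rack [(0.91, [354.0, 194.0, 116.0, 63.0])]
short_seat [(0.85, [152.0, 191.0, 26.0, 30.0]), (0.68, [167.0, 194.0, 114.0, 50.0])]
stepped_seat [(0.73, [180.0, 196.0, 33.0, 25.0])]
collar_seat [(0.82, [204.0, 201.0, 30.0, 29.0]), (0.54, [168.0, 194.0, 111.0, 53.0])]
long_seat [(0.59, [129.0, 184.0, 28.0, 29.0]), (0.23, [351.0, 194.0, 114.0, 60.0])]
side [[413.2838880812723, 0.0, 252.32473116278885], [0.0, 413.2838880812723, 192.08270615247534], [0.0, 0.0, 1.0]] [[-0.8123, -0.5828, -0.022, 0.4269], [-0.3642, 0.5363, -0.7614, 0.2057], [0.4555, -0.6105, -0.6479, 0.8659], [0.0, 0.0, 0.0, 1.0]]
short_objective [(0.82, [19
[... 677 characters left out ...]
'qpos': array([-1.47730337e+00,  1.80823271e-01,  1.60701098e+00,  3.01524223e-05,
        1.35376701e+00, -2.06291327e-01]), 'joint_vel': array([-1.09821200e-04, -7.66023290e-04, -1.31081927e-03, -6.81023323e-04,
       -9.44432895e-05, -4.82786417e-04]), 'effort': array([ 6.48197401e-04, -4.44850409e+01, -3.51689780e+01, -1.15137595e-04,
        5.55231127e-04,  4.07107905e-05]), 'tool_pos': array([ 0.16983807, -0.54936482,  0.23127005]), 'orientation': array([-3.10636124e+00, -4.69127569e-01, -4.69406769e-05]), 'ft_force': array([-0.11866097, -0.27571517, -0.117781  ]), 'wrist_torque': array([ 0.0047029 ,  0.03015116, -0.02565023]), 'grip_force': 0.0, 'gripper_width': 0.08529579932597708}
```

View both.

```bash
python3 - <<'E'
import cv2
a=cv2.imread("pics/top0.png")[140:250,90:430];cv2.imwrite("pics/t0.png",cv2.resize(a,None,fx=2.35,fy=2.35,interpolation=2))
a=cv2.imread("pics/side0.png")[100:330,120:400];cv2.imwrite("pics/s0.png",cv2.resize(a,None,fx=2.6,fy=2.6,interpolation=2))
E
```

```text
(no output)
```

View pics/t0.png

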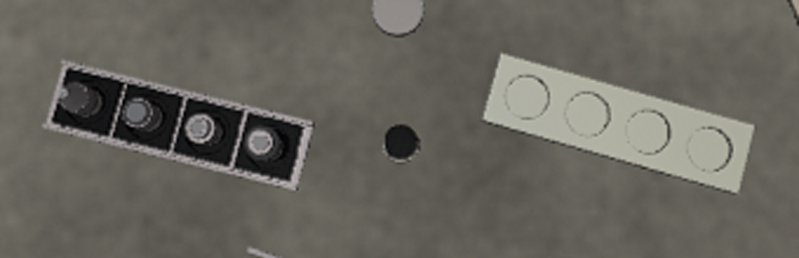

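View pics/s0.png

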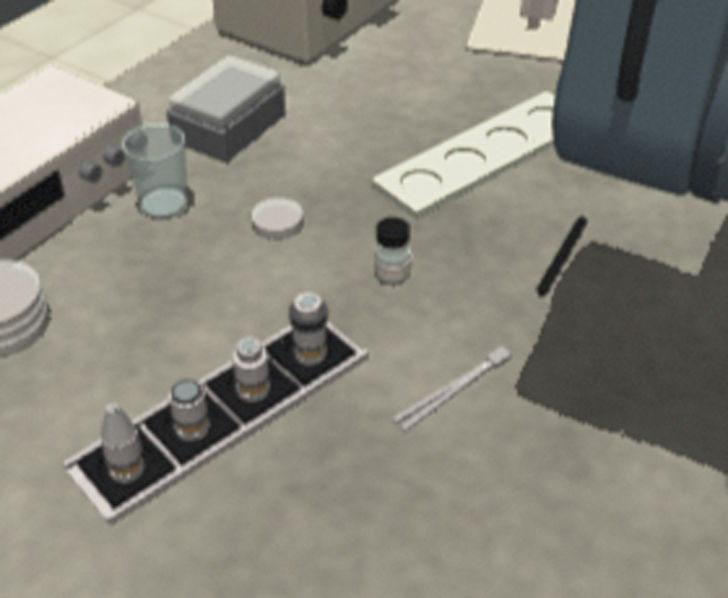

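The row from left to right is long, short, stepped, collar (top view columns 129, 153, 175 and 202). The receiving rack's wells are empty, with the block centred near (354,194). A small black-capped bottle stands between the racks.

```bash
cat > h.py <<'E'
import numpy as np,cv2
from scipy.optimize import minimize,least_squares
from scipy.spatial.transform import Rotation as R
from workcell import robot
W=np.array([99,33,-33,-99])*1e-3
def proj(f,P):
    T=f["camera_from_world"];p=np.atleast_2d(P)@T[:3,:3].T+T[:3,3];q=p@f["camera_matrix"].T
    return q[:,:2]/q[:,2:]
def ray(f,uv,z):
    T=f["camera_from_world"];d=T[:3,:3].T@np.linalg.inv(f["camera_matrix"])@[uv[0],uv[1],1];c=-T[:3,:3].T@T[:3,3]
    return (c+d*(z-c[2])/d[2])[:2]
def pts(p,L): 
    c,s=np.cos(p[2]),np.sin(p[2]);L=np.array(L,float);o=L.copy()
    o[:,0]=p[0]+c*L[:,0]-s*L[:,1];o[:,1]=p[1]+s*L[:,0]+c*L[:,1];return o
def fill(poly,S=4):
    m=np.zeros((384*S,512*S),np.uint8);cv2.fillConvexPoly(m,np.round(cv2.convexHull(np.float32(poly))[:,0]*S+S/2-.5).astype(int),1);return m.astype(bool)
def fitbox(fm,h,p0):
    B=[(x,y,z) for x in(-.037,.037) for y in(-.138,.138) for z in(0,h)]
    big=[(f,cv2.resize(m.astype(np.uint8),None,fx=4,fy=4,interpolation=0)>0) for f,m in fm]
    def cost(p):
        c=0
        for f,m in big:
            r=fill(proj(f,pts(p,B)));c-=(r&m).sum()/(r|m).sum()
        return c
    r=minimize(cost,p0,method="Nelder-Mead",options=dict(initial_simplex=np.array([p0]+[np.add(p0,d) for d in np.diag([.01,.01,.06])]),xatol=1e-4,fatol=1e-4))
    return r.x,r.fun
# objective profiles (radius,height)
base=[(15,0),(15,7),(12.5,7),(12.5,16),(15,16)]
PROF=dict(short=base+[(15,44),(13,45),(13,48)],stepped=base+[(15,44),(11,45),(11,57)],collar=base+[(15,43),(17,43),(17,56),(12,56),(12,67)],long=base+[(15,46),(5,77)])
def sil(f,n,x,y,z=.005):
    m=np.zeros((384*4,512*4),bool);a=np.linspace(0,2*np.pi,24,endpoint=False);pr=PROF[n]
    for (r1,h1),(r2,h2) in zip(pr,pr[1:]):
        P=np.array([(x+r*1e-3*np.cos(t),y+r*1e-3*np.sin(t),z+h*1e-3) for r,h in((r1,h1),(r2,h2)) for t in a])
        m|=fill(proj(f,P))
    return m
def objfit(f,n,m,p0):
    m=cv2.resize(m.astype(np.uint8),None,fx=4,fy=4,interpolation=0)>0
    def c(p): r=sil(f,n,*p);return -(r&m).sum()/(r|m).sum()
    r=minimize(c,p0,method="Nelder-Mead",options=dict(initial_simplex=np.array([p0,np.add(p0,[.008,0]),np.add(p0,[0,.008])]),xatol=1e-4,fatol=1e-4))
    return r.x,r.fun
E
python3 - <<'E'
from h import *
fs={c:robot.grab_frame(c) for c in("top","side")}
best=lambda q,c:(robot.cut_out(q,c) or [None])[0]
f=fs["top"];rk={}
for n,h in(("storage_rack",.01),("receiving_rack",.012)):
    m=best(n,"top")["mask"];uv=np.argwhere(m).mean(0)[::-1]
    p,c=fitbox([(f,m)],h,[*ray(f,uv,.01),-.26]);rk[n]=p;print(n,p.round(4),c)
    print(pts(p,[(0,y,0) for y in W]).round(4)[:,:2].tolist())
    cs=best(n,"side")["mask"]
    if n[0]=="s": print("side",fitbox([(fs["side"],cs)],h,p),"both",fitbox([(f,m),(fs["side"],cs)],h,p))
g=f["pixels"];hsv=cv2.cvtColor(g,cv2.COLOR_RGB2HSV)
np.save("rk.npy",np.array([rk["storage_rack"],rk["receiving_rack"]]))
seat=pts(rk["storage_rack"],[(0,y,0) for y in W])
for i,n in enumerate(("long","short","stepped","collar")):
    for c in fs:
        d=best(n+"_objective",c)
        if d: print(n,c,objfit(fs[c],n,d["mask"],seat[i][:2]))
E
```

```text
storage_rack [ 0.4892  0.2288 -0.2382] -0.2637621807411741
[[0.5125, 0.325], [0.497, 0.2609], [0.4814, 0.1968], [0.4658, 0.1326]]Traceback (most recent call last):
  File "<stdin>", line 9, in <module>
TypeError: 'NoneType' object is not subscriptable
```

```bash
python3 - <<'E'
from h import *
fs={c:robot.grab_frame(c) for c in("top","side")}
def best(q,c,n=4):
    for i in range(n):
        d=robot.cut_out(q,c)
        if d and d[0]["conf"]>.5: return d[0]
        robot.grab_frame(c)
def hull(m):
    o=np.zeros(m.shape,np.uint8);cv2.fillConvexPoly(o,cv2.convexHull(np.argwhere(m)[:,::-1].astype(np.int32)),1);return o>0
f=fs["top"];rk=[]
for n,h in(("storage_rack",.01),("receiving_rack",.012)):
    d=best(n,"top")
    if d: m=hull(d["mask"])
    else:
        m=np.zeros((384,512),bool);m[155:230,290:415]=cv2.cvtColor(f["pixels"],cv2.COLOR_RGB2GRAY)[155:230,290:415]>150;print("colour")
    uv=np.argwhere(m).mean(0)[::-1]
    p,c=fitbox([(f,m)],h,[*ray(f,uv,.01),-.26]);rk.append(p);print(n,p.round(4),c)
    print(pts(p,[(0,y,0) for y in W]).round(4)[:,:2].tolist())
    if n[0]=="s":
        d=best(n,"side")
        if d: print("side",fitbox([(fs["side"],hull(d["mask"]))],h,p))
np.save("rk.npy",rk)
seat=pts(rk[0],[(0,y,0) for y in W])
for i,n in enumerate(("long","short","stepped","collar")):
    for c in fs:
        d=best(n+"_objective",c)
        if d: print(n,c,objfit(fs[c],n,d["mask"],seat[i][:2]))
# well edge check: project fit onto picture
v=f["pixels"].copy();v=cv2.resize(v,None,fx=4,fy=4,interpolation=2)
for r,h in zip(rk,(.01,.012)):
    q=proj(f,pts(r,[(x,y,h) for x,y in((-.037,-.138),(-.037,.138),(.037,.138),(.037,-.138))]))*4+1.5
    cv2.polylines(v,[q.astype(int)],True,(255,0,0))
    for y in W:
        q=proj(f,pts(r,[(.023*np.cos(a),y+.023*np.sin(a),.012) for a in np.linspace(0,6.28,24)]))*4+1.5
        cv2.polylines(v,[q.astype(int)],True,(0,255,0))
a=v[620:920,390:900];b=v[620:920,1140:1650]
cv2.imwrite("pics/fit.png",np.vstack([a,b])[:,:,::-1])
E
```

```text
storage_rack [ 0.4891  0.228  -0.2435] -0.9447275084169022
[[0.513, 0.324], [0.4971, 0.26], [0.4811, 0.1959], [0.4652, 0.1319]]
side (array([ 0.48952025,  0.23272484, -0.24844666]), np.float64(-0.9231599784056146))
receiving_rack [ 0.4923 -0.234  -0.2824] -0.973472152891678
[[0.5198, -0.139], [0.5014, -0.2024], [0.4831, -0.2657], [0.4647, -0.3291]]
long top (array([0.51328088, 0.32569202]), np.float64(-0.9294890094204967))
long side (array([0.51345571, 0.32801611]), np.float64(-0.9140308191403081))
short top (array([0.49786799, 0.26230673]), np.float64(-0.832339297548045))
short side (array([0.49796367, 0.26447674]), np.float64(-0.9335913628030149))
stepped top (array([0.48069635, 0.19594917]), np.float64(-0.8528138528138528))
stepped side (array([0.48139407, 0.20039219]), np.float64(-0.9131140885099472))
collar top (array([0.46640046, 0.13352268]), np.float64(-0.9244514106583072))
collar side (array([0.4661184 , 0.13756548]), np.float64(-0.8878620934778745))
```

View pics/fit.png

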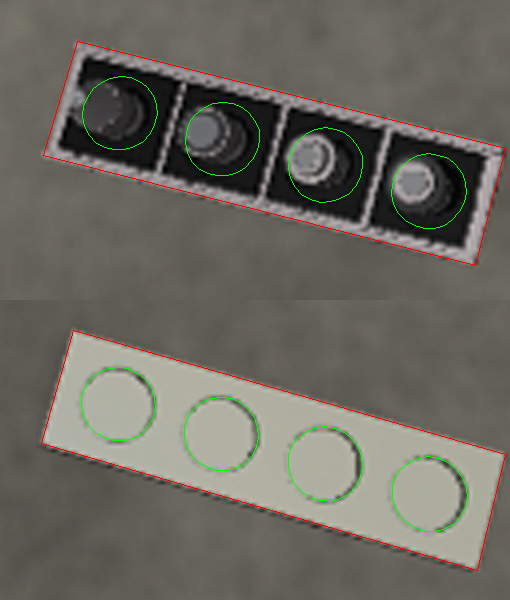

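Call:
arm_command(
  travel=[
    [0,0,0],
    [0,0,0],
    [0,0,0],
    [0,0,0],
    [0,0,0],
  ],
  delta_rot=[
    [0,0,-1],
    [0,0,-1],
    [0,0,-1],
    [0,0,-1],
    [0,0,-1],
  ],
  claw=[1,1,1,1,1],
  newtons=40,
)

```text
time: 2.45
tool_pos: [0.1698, -0.5494, 0.2313]
orientation: [-2.826, -1.373, -0.0]
ft_force: [-0.0, -0.3, 1.1]
gripper_width: 0.0853
grip_force: 0.0
```

Call:
arm_command(
  travel=[
    [0,0,0],
    [0,0,0],
    [0,0,0],
    [0,0,0],
    [0,0,0],
  ],
  delta_rot=[
    [0,0,-1],
    [0,0,-1],
    [0,0,-1],
    [0,0,-0.45],
    [0,0,0],
  ],
  claw=[1,1,1,1,1],
)

```text
time: 2.95
tool_pos: [0.1698, -0.5494, 0.2313]
orientation: [-2.487, -1.919, -0.0]
ft_force: [-0.7, 0.2, 0.3]
gripper_width: 0.085
grip_force: 0.0
```

```bash
cat >> h.py <<'E'
OBJ=dict(long=(.5134,.327),short=(.498,.2634),stepped=(.481,.198),collar=(.4663,.1355))
WELL=dict(collar=(.5198,-.138),stepped=(.5014,-.2015),short=(.4831,-.265),long=(.4647,-.328))
def go(*wp):
    s=robot.read_state();p=s["tool_pos"];M=R.from_rotvec(s["orientation"]).as_matrix()
    print("t",round(s["time"],2),"pos",p.round(4),"yawY",round(np.arctan2(M[1,1],M[0,1]),4),"tilt",np.degrees(np.arccos(-M[2,2])).round(2),"w",round(s["gripper_width"],4),"g",round(s["grip_force"],1),"F",s["ft_force"].round(1),"q",s["qpos"].round(2))
    for w in wp:
        d=M.T@(np.array(w)-p)/.04;print("  to",np.round(w,4),"units",d.round(3));p=np.array(w)
E
python3 - <<'E'
from h import *
go((*OBJ["collar"],.2),(*OBJ["collar"],.018),(*OBJ["collar"],.14),(*WELL["collar"],.14),(*WELL["collar"],.02))
E
```

```text
t 2.95 pos [ 0.1698 -0.5494  0.2313] yawY -0.2567 tilt 0.0 w 0.085 g 0.0 F [-0.7  0.2  0.3] q [-1.48  0.18  1.61  0.    1.35 -1.22]
  to [0.4663 0.1355 0.2   ] units [18.442  2.822  0.783]
  to [0.4663 0.1355 0.018 ] units [-0.   -0.    4.55]
  to [0.4663 0.1355 0.14  ] units [ 0.    0.   -3.05]
  to [ 0.5198 -0.138   0.14  ] units [-6.274  3.029 -0.   ]
  to [ 0.5198 -0.138   0.02  ] units [-0. -0.  3.]
```

Call:
arm_command(
  travel=[
    [0.92,0.14,0.04],
    [0.92,0.14,0.04],
    [0.92,0.14,0.04],
    [0.92,0.14,0.04],
    [0.92,0.14,0.04],
  ],
  delta_rot=[
    [0,0,0],
    [0,0,0],
    [0,0,0],
    [0,0,0],
    [0,0,0],
  ],
  claw=[1,1,1,1,1],
)

```text
time: 3.45
tool_pos: [0.244, -0.3772, 0.2233]
orientation: [2.49, 1.915, 0.0]
ft_force: [0.4, 0.1, 0.6]
gripper_width: 0.0851
grip_force: 0.0
```

Call:
arm_command(
  travel=[
    [0.92,0.14,0.04],
    [0.92,0.14,0.04],
    [0.92,0.14,0.04],
    [0.92,0.14,0.04],
    [0.92,0.14,0.04],
  ],
  delta_rot=[
    [0,0,0],
    [0,0,0],
    [0,0,0],
    [0,0,0],
    [0,0,0],
  ],
  claw=[1,1,1,1,1],
)

```text
time: 3.95
tool_pos: [0.3179, -0.2064, 0.2155]
orientation: [2.489, 1.915, 0.0]
ft_force: [0.7, -0.2, 1.0]
gripper_width: 0.0852
grip_force: 0.0
```

Call:
arm_command(
  travel=[
    [0.92,0.14,0.04],
    [0.92,0.14,0.04],
    [0.92,0.14,0.04],
    [0.92,0.14,0.04],
    [0.92,0.14,0.04],
  ],
  delta_rot=[
    [0,0,0],
    [0,0,0],
    [0,0,0],
    [0,0,0],
    [0,0,0],
  ],
  claw=[1,1,1,1,1],
)

```text
time: 4.45
tool_pos: [0.3919, -0.0354, 0.2076]
orientation: [2.489, 1.915, 0.001]
ft_force: [0.1, 0.2, -0.3]
gripper_width: 0.0854
grip_force: 0.0
```

Call:
arm_command(
  travel=[
    [0.92,0.14,0.04],
    [0.92,0.14,0.04],
    [0.92,0.14,0.04],
    [0.92,0.14,0.04],
    [0,0,0],
  ],
  delta_rot=[
    [0,0,0],
    [0,0,0],
    [0,0,0],
    [0,0,0],
    [0,0,0],
  ],
  claw=[1,1,1,1,1],
)

```text
time: 4.95
tool_pos: [0.4513, 0.1032, 0.2009]
orientation: [-2.485, -1.921, -0.002]
ft_force: [0.4, -0.6, -0.5]
gripper_width: 0.0854
grip_force: 0.0
```

```bash
python3 - <<'E'
from h import *
go((*OBJ["collar"],.2),(*OBJ["collar"],.018))
E
```

```text
t 4.95 pos [0.4513 0.1032 0.2009] yawY -0.2546 tilt 0.08 w 0.0854 g 0.0 F [ 0.4 -0.6 -0.5] q [-0.03 -0.05  1.91  0.    1.28  0.22]
  to [0.4663 0.1355 0.2   ] units [0.876 0.159 0.024]
  to [0.4663 0.1355 0.018 ] units [-6.00e-03 -1.00e-03  4.55e+00]
```

Call:
arm_command(
  travel=[
    [0.88,0.16,0.02],
    [0,0,1],
    [0,0,1],
    [0,0,1],
    [0,0,0.8],
  ],
  delta_rot=[
    [0,0,0],
    [0,0,0],
    [0,0,0],
    [0,0,0],
    [0,0,0],
  ],
  claw=[1,1,1,1,1],
)

```text
time: 5.45
tool_pos: [0.4646, 0.1318, 0.0462]
orientation: [-2.489, -1.916, 0.002]
ft_force: [0.7, 0.1, -0.0]
gripper_width: 0.0852
grip_force: 0.0
```

Call:
arm_command(
  travel=[
    [0,0,0.5],
    [0,0,0.22],
    [0,0,0],
    [0,0,0],
    [0,0,0],
  ],
  delta_rot=[
    [0,0,0],
    [0,0,0],
    [0,0,0],
    [0,0,0],
    [0,0,0],
  ],
  claw=[1,1,1,0,-0.2],
)

```text
time: 5.95
tool_pos: [0.4669, 0.1322, 0.0207]
orientation: [2.487, 1.917, 0.004]
ft_force: [-0.6, -0.4, 0.4]
gripper_width: 0.0589
grip_force: 0.0
```

Call:
arm_command(
  travel=[
    [0,0,0],
    [0,0,0],
    [0,0,0],
    [0,0,0],
    [0,0,0],
  ],
  delta_rot=[
    [0,0,0],
    [0,0,0],
    [0,0,0],
    [0,0,0],
    [0,0,0],
  ],
  claw=[-0.5,-1,-1,-1,-1],
)

```text
time: 6.45
tool_pos: [0.4665, 0.1324, 0.0203]
orientation: [2.487, 1.918, 0.002]
ft_force: [-0.9, 0.3, 7.0]
gripper_width: 0.0326
grip_force: 39.0
```

```bash
python3 - <<'E'
from h import *
go((*OBJ["collar"],.14),(*WELL["collar"],.14),(*WELL["collar"],.02))
f=robot.grab_frame("side");a=f["pixels"][170:330,120:320,::-1];cv2.imwrite("pics/g1.png",cv2.resize(a,None,fx=3,fy=3,interpolation=2))
E
```

```text
t 6.45 pos [0.4665 0.1324 0.0203] yawY -0.2569 tilt 0.1 w 0.0326 g 39.0 F [-0.9  0.3  7. ] q [0.03 0.3  1.97 0.   0.88 0.29]
  to [0.4663 0.1355 0.14  ] units [ 0.076 -0.02  -2.992]
  to [ 0.5198 -0.138   0.14  ] units [-6.273e+00  3.031e+00  2.000e-03]
  to [ 0.5198 -0.138   0.02  ] units [-2.e-03 -5.e-03  3.e+00]
```

View pics/g1.png

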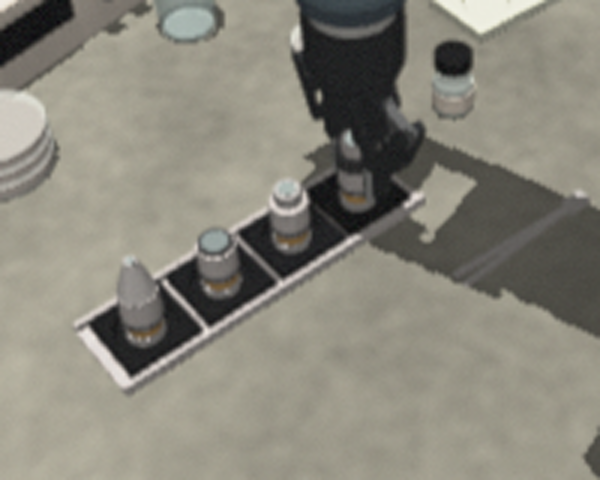

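The image shows the fingers around the collar objective, but a width of 32.6 mm suggests the pads touch its collar. I'll regrip 6 mm lower and 3 mm farther along the row.

Call:
arm_command(
  travel=[
    [0,0,0],
    [0,0,0],
    [0,0,0],
    [0.08,-0.02,0.08],
    [0,0,0.07],
  ],
  delta_rot=[
    [0,0,0],
    [0,0,0],
    [0,0,0],
    [0,0,0],
    [0,0,0],
  ],
  claw=[0,0,0,0,0],
)

```text
time: 7.0
tool_pos: [0.4655, 0.1359, 0.013]
orientation: [-2.487, -1.919, 0.0]
ft_force: [-0.2, 0.1, -0.3]
gripper_width: 0.0424
grip_force: 0.0
```

Call:
arm_command(
  travel=[
    [0,0,0],
    [0,0,0],
    [0,0,0],
    [0,0,0],
    [0,0,0],
  ],
  delta_rot=[
    [0,0,0],
    [0,0,0],
    [0,0,0],
    [0,0,0],
    [0,0,0],
  ],
  claw=[-0.2,-0.5,-1,-1,-1],
)

```text
time: 7.5
tool_pos: [0.4655, 0.1355, 0.0132]
orientation: [-2.488, -1.918, 0.0]
ft_force: [0.0, 0.1, -0.4]
gripper_width: 0.0316
grip_force: 39.4
```

```bash
python3 - <<'E'
from h import *
go((*OBJ["collar"],.14),(*WELL["collar"],.14),(*WELL["collar"],.02))
E
```

```text
t 7.5 pos [0.4655 0.1355 0.0132] yawY -0.257 tilt 0.01 w 0.0316 g 39.4 F [ 0.   0.1 -0.4] q [0.04 0.31 1.97 0.   0.87 0.29]
  to [0.4663 0.1355 0.14  ] units [ 0.004  0.019 -3.169]
  to [ 0.5198 -0.138   0.14  ] units [-6.273  3.032 -0.   ]
  to [ 0.5198 -0.138   0.02  ] units [0.e+00 1.e-03 3.e+00]
```

Call:
arm_command(
  travel=[
    [0,0,-0.3],
    [0,0,-0.6],
    [0,0,-0.8],
    [0,0,-0.8],
    [0,0,-0.6],
  ],
  delta_rot=[
    [0,0,0],
    [0,0,0],
    [0,0,0],
    [0,0,0],
    [0,0,0],
  ],
  claw=[-1,-1,-1,-1,-1],
)

```text
time: 8.0
tool_pos: [0.4663, 0.1356, 0.1403]
orientation: [2.487, 1.918, 0.003]
ft_force: [0.4, 0.5, -1.4]
gripper_width: 0.0314
grip_force: 39.5
```

Call:
arm_command(
  travel=[
    [-0.3,0.14,0],
    [-0.6,0.29,0],
    [-0.7,0.34,0],
    [-0.8,0.39,0],
    [-0.8,0.39,0],
  ],
  delta_rot=[
    [0,0,0],
    [0,0,0],
    [0,0,0],
    [0,0,0],
    [0,0,0],
  ],
  claw=[-1,-1,-1,-1,-1],
)

```text
time: 8.5
tool_pos: [0.4925, -0.0056, 0.1367]
orientation: [-2.487, -1.919, 0.001]
ft_force: [0.2, 0.3, -0.9]
gripper_width: 0.0313
grip_force: 39.5
```

Call:
arm_command(
  travel=[
    [-0.8,0.39,0],
    [-0.8,0.39,0],
    [-0.7,0.34,0],
    [-0.5,0.24,0],
    [-0.27,0.13,0],
  ],
  delta_rot=[
    [0,0,0],
    [0,0,0],
    [0,0,0],
    [0,0,0],
    [0,0,0],
  ],
  claw=[-1,-1,-1,-1,-1],
)

```text
time: 9.0
tool_pos: [0.519, -0.1402, 0.1367]
orientation: [-2.489, -1.915, 0.001]
ft_force: [0.1, 0.9, -1.2]
gripper_width: 0.0317
grip_force: 39.5
```

Call:
arm_command(
  travel=[
    [0,0,0],
    [0,0,0],
    [0,0,0],
  ],
  delta_rot=[
    [0,0,0],
    [0,0,0],
    [0,0,0],
  ],
  claw=[-1,-1,-1],
)

```text
time: 9.3
tool_pos: [0.5191, -0.1367, 0.137]
orientation: [-2.486, -1.919, 0.0]
ft_force: [-0.1, 0.1, -1.4]
gripper_width: 0.0316
grip_force: 39.5
```

```bash
python3 - <<'E'
from h import *
go((*WELL["collar"],.14),(*WELL["collar"],.014))
f=robot.grab_frame("side");a=f["pixels"][60:260,200:400,::-1];cv2.imwrite("pics/g2.png",cv2.resize(a,None,fx=3,fy=3,interpolation=2))
p=robot.read_state()["tool_pos"]
for d in robot.cut_out("collar_objective","side")[:1]:
    print(d["conf"],d["bbox"])
E
```

```text
t 9.3 pos [ 0.5191 -0.1367  0.137 ] yawY -0.2559 tilt 0.06 w 0.0316 g 39.5 F [-0.1  0.1 -1.4] q [-0.48  0.2   1.79  0.    1.15 -0.22]
  to [ 0.5198 -0.138   0.14  ] units [-0.027  0.026 -0.075]
  to [ 0.5198 -0.138   0.014 ] units [-1.00e-03  3.00e-03  3.15e+00]
0.76 [282.0, 125.1, 6.2, 25.7]
```

View pics/g2.png

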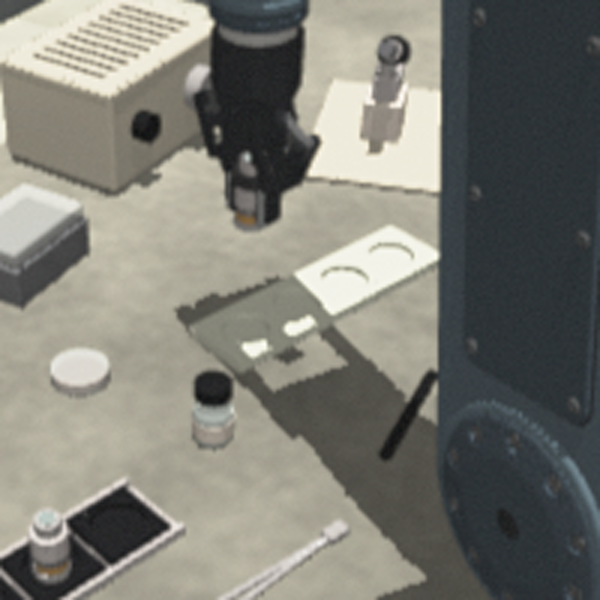

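The collar objective hangs upright, its foot near (283,135) in the full side image, above the end well. Lowering it now.

Call:
arm_command(
  travel=[
    [-0.03,0.03,0.5],
    [0,0,0.8],
    [0,0,0.8],
    [0,0,0.5],
    [0,0,0.25],
  ],
  delta_rot=[
    [0,0,0],
    [0,0,0],
    [0,0,0],
    [0,0,0],
    [0,0,0],
  ],
  claw=[-1,-1,-1,-1,-1],
)

```text
time: 9.9
tool_pos: [0.519, -0.1379, 0.0213]
orientation: [-2.484, -1.918, 0.002]
ft_force: [0.7, -0.6, -1.5]
gripper_width: 0.0315
grip_force: 39.5
```

Call:
arm_command(
  travel=[
    [0,0,0.1],
    [0,0,0.07],
    [0,0,0.04],
    [0,0,0],
    [0,0,0],
  ],
  delta_rot=[
    [0,0,0],
    [0,0,0],
    [0,0,0],
    [0,0,0],
    [0,0,0],
  ],
  claw=[-1,-1,-1,-1,-1],
)

```text
time: 10.4
tool_pos: [0.5209, -0.1397, 0.0157]
orientation: [2.487, 1.918, 0.001]
ft_force: [0.0, -0.3, -1.6]
gripper_width: 0.0312
grip_force: 39.5
```

Call:
arm_command(
  travel=[
    [0,0,0.03],
    [0,0,0],
  ],
  delta_rot=[
    [0,0,0],
    [0,0,0],
  ],
  claw=[-1,-1],
)

```text
time: 10.6
tool_pos: [0.5204, -0.1395, 0.0139]
orientation: [2.488, 1.918, 0.0]
ft_force: [0.5, 0.4, -1.8]
gripper_width: 0.0315
grip_force: 39.5
```

Call:
arm_command(
  travel=[
    [0,0,0.02],
    [0,0,0],
  ],
  delta_rot=[
    [0,0,0],
    [0,0,0],
  ],
  claw=[-1,-1],
)

```text
time: 10.8
tool_pos: [0.5204, -0.1394, 0.0129]
orientation: [2.488, 1.918, 0.0]
ft_force: [0.2, 0.7, -1.3]
gripper_width: 0.0312
grip_force: 39.5
```

Call:
arm_command(
  travel=[
    [0,0,0.02],
    [0,0,0],
  ],
  delta_rot=[
    [0,0,0],
    [0,0,0],
  ],
  claw=[-1,-1],
)

```text
time: 11.0
tool_pos: [0.5207, -0.1395, 0.0127]
orientation: [2.487, 1.918, 0.0]
ft_force: [-1.0, 0.7, 3.6]
gripper_width: 0.0312
grip_force: 39.1
```

Call:
arm_command(
  travel=[
    [0,0,0],
    [0,0,0],
    [0,0,0],
    [0,0,-0.3],
    [0,0,-0.7],
  ],
  delta_rot=[
    [0,0,0],
    [0,0,0],
    [0,0,0],
    [0,0,0],
    [0,0,0],
  ],
  claw=[0,0.4,0.4,0.4,0.4],
)

```text
time: 11.5
tool_pos: [0.5184, -0.1384, 0.0508]
orientation: [-2.484, -1.915, 0.003]
ft_force: [0.7, 0.2, 0.1]
gripper_width: 0.0602
grip_force: 0.0
```

Call:
arm_command(
  travel=[
    [0,0,-1],
    [0,0,-1],
    [0.7,-0.27,0],
    [0.8,-0.31,0],
    [0.9,-0.36,0],
  ],
  delta_rot=[
    [0,0,0],
    [0,0,0],
    [0,0,0],
    [0,0,0],
    [0,0,0],
  ],
  claw=[0.4,0.4,0.4,0.4,0.4],
)

```text
time: 12.0
tool_pos: [0.5087, -0.0366, 0.1336]
orientation: [2.488, 1.915, 0.002]
ft_force: [1.2, 0.2, -0.3]
gripper_width: 0.0597
grip_force: 0.0
```

Call:
arm_command(
  travel=[
    [1,-0.4,0],
    [1,-0.4,0],
    [1,-0.4,0],
    [1,-0.4,0],
    [0.8,-0.3,0],
  ],
  delta_rot=[
    [0,0,0],
    [0,0,0],
    [0,0,0],
    [0,0,0],
    [0,0,0],
  ],
  claw=[0.4,0.4,0.4,0.4,0.4],
)

```text
time: 12.5
tool_pos: [0.4831, 0.1703, 0.1331]
orientation: [2.487, 1.919, 0.002]
ft_force: [0.6, 0.4, -0.3]
gripper_width: 0.06
grip_force: 0.0
```

Call:
arm_command(
  travel=[
    [0.5,-0.2,0],
    [0.21,-0.06,0],
    [0,0,0],
    [0,0,0],
  ],
  delta_rot=[
    [0,0,0],
    [0,0,0],
    [0,0,0],
    [0,0,0],
  ],
  claw=[0.4,0.4,0.4,0.4],
)

```text
time: 12.9
tool_pos: [0.4811, 0.1974, 0.1323]
orientation: [2.488, 1.918, 0.0]
ft_force: [0.4, 0.4, -0.7]
gripper_width: 0.0599
grip_force: 0.0
```

```bash
python3 - <<'E'
from h import *
go((*OBJ["stepped"],.133),(*OBJ["stepped"],.014))
f=robot.grab_frame("side");g=robot.grab_frame("top")
for c,fr in(("side",f),("top",g)):
    for n,p in(("collar",WELL["collar"]),("stepped",OBJ["stepped"])):
        d=robot.cut_out(n+"_objective",c)
        if d: print(n,c,d[0]["conf"],objfit(fr,n,d[0]["mask"],p))
E
```

```text
t 12.9 pos [0.4811 0.1974 0.1323] yawY -0.2572 tilt 0.03 w 0.0599 g 0.0 F [ 0.4  0.4 -0.7] q [ 0.16  0.17  1.83 -0.    1.14  0.42]
  to [0.481 0.198 0.133] units [ 0.014 -0.007 -0.017]
  to [0.481 0.198 0.014] units [ 1.000e-03 -1.000e-03  2.975e+00]
collar side 0.74 (array([ 0.5198, -0.138 ]), np.float64(0.0))
stepped side 0.53 (array([0.48150977, 0.20047754]), np.float64(-0.9174480228291888))
collar top 0.53 (array([ 0.52038497, -0.14177001]), np.float64(-0.9265978230533073))
stepped top 0.6 (array([0.48126816, 0.19659833]), np.float64(-0.8138528138528138))
```

Call:
arm_command(
  travel=[
    [0,0,0.8],
    [0,0,0.9],
    [0,0,0.8],
    [0,0,0.35],
    [0,0,0.12],
  ],
  delta_rot=[
    [0,0,0],
    [0,0,0],
    [0,0,0],
    [0,0,0],
    [0,0,0],
  ],
  claw=[0.4,0.4,0.4,0.4,0.4],
)

```text
time: 13.7
tool_pos: [0.4797, 0.1977, 0.0118]
orientation: [-2.487, -1.917, 0.004]
ft_force: [-0.7, -0.2, 0.5]
gripper_width: 0.0603
grip_force: 0.0
```

Call:
arm_command(
  travel=[
    [0,0,0],
    [0,0,0],
    [0,0,0],
    [0,0,0],
    [0,0,0],
  ],
  delta_rot=[
    [0,0,0],
    [0,0,0],
    [0,0,0],
    [0,0,0],
    [0,0,0],
  ],
  claw=[0.2,0,-0.2,-1,-1],
)

```text
time: 14.2
tool_pos: [0.4822, 0.1984, 0.0149]
orientation: [2.487, 1.918, 0.004]
ft_force: [-1.2, -0.4, 6.3]
gripper_width: 0.0289
grip_force: 39.2
```

Call:
arm_command(
  travel=[
    [0,0,0],
    [0,0,0],
  ],
  delta_rot=[
    [0,0,0],
    [0,0,0],
  ],
  claw=[-1,-1],
)

```text
time: 14.4
tool_pos: [0.4822, 0.1984, 0.0149]
orientation: [2.487, 1.918, 0.004]
ft_force: [-0.6, -1.3, 6.6]
gripper_width: 0.0288
grip_force: 39.2
```

Call:
arm_command(
  travel=[
    [0,0,-0.3],
    [0,0,-0.6],
    [0,0,-0.8],
    [0,0,-0.8],
    [0,0,-0.6],
  ],
  delta_rot=[
    [0,0,0],
    [0,0,0],
    [0,0,0],
    [0,0,0],
    [0,0,0],
  ],
  claw=[-1,-1,-1,-1,-1],
)

```text
time: 14.9
tool_pos: [0.4813, 0.1983, 0.1401]
orientation: [2.487, 1.918, 0.003]
ft_force: [1.2, 0.5, -0.6]
gripper_width: 0.0289
grip_force: 39.7
```

Call:
arm_command(
  travel=[
    [-0.5,0.16,0],
    [-0.8,0.25,0],
    [-1,0.32,0],
    [-1,0.32,0],
    [-1,0.32,0],
  ],
  delta_rot=[
    [0,0,0],
    [0,0,0],
    [0,0,0],
    [0,0,0],
    [0,0,0],
  ],
  claw=[-1,-1,-1,-1,-1],
)

```text
time: 15.4
tool_pos: [0.4898, 0.0166, 0.1381]
orientation: [2.487, 1.919, 0.001]
ft_force: [0.5, -0.3, -1.2]
gripper_width: 0.0288
grip_force: 39.7
```

Call:
arm_command(
  travel=[
    [-1,0.32,0],
    [-1,0.32,0],
    [-1,0.32,0],
    [-1,0.32,0],
    [-0.8,0.25,0],
  ],
  delta_rot=[
    [0,0,0],
    [0,0,0],
    [0,0,0],
    [0,0,0],
    [0,0,0],
  ],
  claw=[-1,-1,-1,-1,-1],
)

```text
time: 15.9
tool_pos: [0.5003, -0.1857, 0.1382]
orientation: [2.488, 1.917, 0.0]
ft_force: [0.4, -0.4, -2.0]
gripper_width: 0.0289
grip_force: 39.7
```

Call:
arm_command(
  travel=[
    [-0.43,0.13,0],
    [0,0,0],
    [0,0,0],
    [0,0,0],
  ],
  delta_rot=[
    [0,0,0],
    [0,0,0],
    [0,0,0],
    [0,0,0],
  ],
  claw=[-1,-1,-1,-1],
)

```text
time: 16.3
tool_pos: [0.501, -0.1997, 0.1372]
orientation: [-2.486, -1.919, -0.0]
ft_force: [-0.2, 1.1, -1.2]
gripper_width: 0.0291
grip_force: 39.7
```

```bash
python3 - <<'E'
from h import *
go((*WELL["stepped"],.137),(*WELL["stepped"],.014))
f=robot.grab_frame("side");a=f["pixels"][60:260,200:400,::-1];cv2.imwrite("pics/g3.png",cv2.resize(a,None,fx=3,fy=3,interpolation=2))
E
```

```text
t 16.3 pos [ 0.501  -0.1997  0.1372] yawY -0.2557 tilt 0.06 w 0.0291 g 39.7 F [-0.2  1.1 -1.2] q [-0.6   0.21  1.78  0.    1.16 -0.34]
  to [ 0.5014 -0.2015  0.137 ] units [-0.04   0.021  0.005]
  to [ 0.5014 -0.2015  0.014 ] units [-2.000e-03  2.000e-03  3.075e+00]
```

View pics/g3.png

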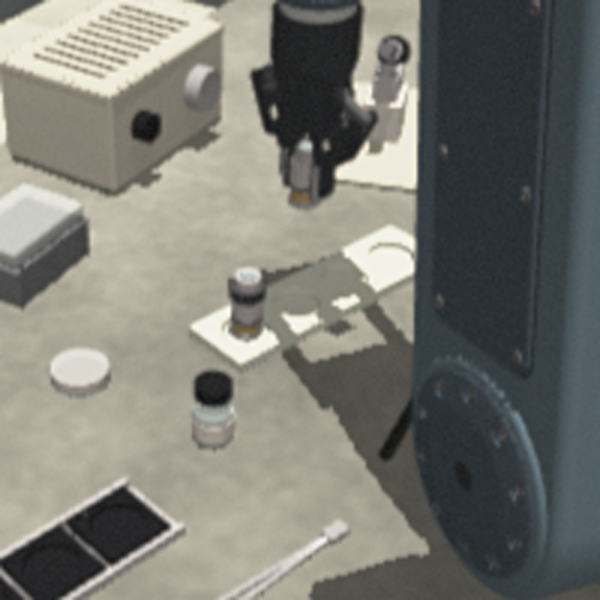

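The collar objective stands upright in the first well, and the stepped one is held upright, its foot near (301,127) in the full side image.

Call:
arm_command(
  travel=[
    [-0.03,0.02,0.5],
    [0,0,0.8],
    [0,0,0.8],
    [0,0,0.5],
    [0,0,0.25],
  ],
  delta_rot=[
    [0,0,0],
    [0,0,0],
    [0,0,0],
    [0,0,0],
    [0,0,0],
  ],
  claw=[-1,-1,-1,-1,-1],
)

```text
time: 16.85
tool_pos: [0.5004, -0.2006, 0.0212]
orientation: [-2.483, -1.918, 0.002]
ft_force: [-0.1, -0.3, -1.6]
gripper_width: 0.0292
grip_force: 39.7
```

Call:
arm_command(
  travel=[
    [0,0,0.1],
    [0,0,0.05],
    [0,0,0.02],
    [0,0,0],
    [0,0,0],
  ],
  delta_rot=[
    [0,0,0],
    [0,0,0],
    [0,0,0],
    [0,0,0],
    [0,0,0],
  ],
  claw=[-1,-1,-1,-1,-1],
)

```text
time: 17.35
tool_pos: [0.5022, -0.2031, 0.0173]
orientation: [2.487, 1.917, 0.001]
ft_force: [0.7, 0.4, -1.8]
gripper_width: 0.0288
grip_force: 39.7
```

Call:
arm_command(
  travel=[
    [0,0,0.02],
    [0,0,0],
  ],
  delta_rot=[
    [0,0,0],
    [0,0,0],
  ],
  claw=[-1,-1],
)

```text
time: 17.55
tool_pos: [0.5017, -0.2028, 0.0159]
orientation: [2.488, 1.918, 0.0]
ft_force: [0.2, 1.0, -1.6]
gripper_width: 0.0289
grip_force: 39.7
```

Call:
arm_command(
  travel=[
    [0,0,0.02],
    [0,0,0],
  ],
  delta_rot=[
    [0,0,0],
    [0,0,0],
  ],
  claw=[-1,-1],
)

```text
time: 17.75
tool_pos: [0.5017, -0.2028, 0.015]
orientation: [2.488, 1.918, 0.0]
ft_force: [-0.4, 0.4, -1.9]
gripper_width: 0.0285
grip_force: 40.0
```

Call:
arm_command(
  travel=[
    [0,0,0.02],
    [0,0,0],
  ],
  delta_rot=[
    [0,0,0],
    [0,0,0],
  ],
  claw=[-1,-1],
)

```text
time: 17.95
tool_pos: [0.5018, -0.2029, 0.0149]
orientation: [2.488, 1.919, -0.0]
ft_force: [-3.4, 0.7, 7.2]
gripper_width: 0.0289
grip_force: 40.7
```

Call:
arm_command(
  travel=[
    [0,0,0],
    [0,0,0],
    [0,0,0],
    [0,0,-0.3],
    [0,0,-0.7],
  ],
  delta_rot=[
    [0,0,0],
    [0,0,0],
    [0,0,0],
    [0,0,0],
    [0,0,0],
  ],
  claw=[0,0.4,0.4,0.4,0.4],
)

```text
time: 18.45
tool_pos: [0.4998, -0.2015, 0.0528]
orientation: [-2.484, -1.915, 0.003]
ft_force: [-0.2, 0.5, -0.3]
gripper_width: 0.0595
grip_force: 0.0
```

Call:
arm_command(
  travel=[
    [0,0,-1],
    [0,0,-1],
    [0.7,-0.19,0],
    [0.8,-0.22,0],
    [0.9,-0.24,0],
  ],
  delta_rot=[
    [0,0,0],
    [0,0,0],
    [0,0,0],
    [0,0,0],
    [0,0,0],
  ],
  claw=[0.4,0.4,0.4,0.4,0.4],
)

```text
time: 18.95
tool_pos: [0.5012, -0.1029, 0.1356]
orientation: [2.488, 1.915, 0.002]
ft_force: [0.4, 0.7, -0.7]
gripper_width: 0.0597
grip_force: 0.0
```

Call:
arm_command(
  travel=[
    [1,-0.27,0],
    [1,-0.27,0],
    [1,-0.27,0],
    [1,-0.27,0],
    [1,-0.27,0],
  ],
  delta_rot=[
    [0,0,0],
    [0,0,0],
    [0,0,0],
    [0,0,0],
    [0,0,0],
  ],
  claw=[0.4,0.4,0.4,0.4,0.4],
)

```text
time: 19.45
tool_pos: [0.4995, 0.1056, 0.1351]
orientation: [2.487, 1.918, 0.002]
ft_force: [0.9, -0.1, 0.6]
gripper_width: 0.0595
grip_force: 0.0
```

Call:
arm_command(
  travel=[
    [1,-0.27,0],
    [1,-0.27,0],
    [0.8,-0.22,0],
    [0.6,-0.16,0],
    [0.45,-0.13,0],
  ],
  delta_rot=[
    [0,0,0],
    [0,0,0],
    [0,0,0],
    [0,0,0],
    [0,0,0],
  ],
  claw=[0.4,0.4,0.4,0.4,0.4],
)

```text
time: 19.95
tool_pos: [0.4978, 0.2655, 0.135]
orientation: [2.486, 1.92, 0.001]
ft_force: [-0.2, -0.3, -0.3]
gripper_width: 0.06
grip_force: 0.0
```

Call:
arm_command(
  travel=[
    [0,0,0],
    [0,0,0],
    [0,0,0],
  ],
  delta_rot=[
    [0,0,0],
    [0,0,0],
    [0,0,0],
  ],
  claw=[0.4,0.4,0.4],
)

```text
time: 20.25
tool_pos: [0.4981, 0.2627, 0.1343]
orientation: [2.488, 1.917, -0.0]
ft_force: [0.2, 0.0, 0.4]
gripper_width: 0.06
grip_force: 0.0
```

```bash
python3 - <<'E'
from h import *
go((*OBJ["short"],.133),(*OBJ["short"],.014))
g=robot.grab_frame("top")
for n in("collar","stepped"):
    d=robot.cut_out(n+"_objective","top")
    if d: print(n,d[0]["conf"],objfit(g,n,d[0]["mask"],WELL[n]))
E
```

```text
t 20.25 pos [0.4981 0.2627 0.1343] yawY -0.2576 tilt 0.02 w 0.06 g 0.0 F [0.2 0.  0.4] q [ 0.27  0.26  1.72 -0.    1.16  0.53]
  to [0.498  0.2634 0.133 ] units [ 0.017 -0.007  0.033]
  to [0.498  0.2634 0.014 ] units [ 1.000e-03 -0.000e+00  2.975e+00]
collar 0.73 (array([ 0.52094935, -0.14101871]), np.float64(-0.9427173287276914))
stepped 0.45 (array([ 0.49989406, -0.20313734]), np.float64(-0.9265251095382542))
```

Call:
arm_command(
  travel=[
    [0.02,0,0.8],
    [0,0,0.9],
    [0,0,0.8],
    [0,0,0.38],
    [0,0,0.12],
  ],
  delta_rot=[
    [0,0,0],
    [0,0,0],
    [0,0,0],
    [0,0,0],
    [0,0,0],
  ],
  claw=[0.4,0.4,0.4,0.4,0.4],
)

```text
time: 20.9
tool_pos: [0.4971, 0.2634, 0.0124]
orientation: [-2.488, -1.917, 0.005]
ft_force: [0.8, -0.9, 0.1]
gripper_width: 0.0598
grip_force: 0.0
```

Call:
arm_command(
  travel=[
    [0,0,0],
    [0,0,0],
    [0,0,0],
    [0,0,0],
    [0,0,0],
  ],
  delta_rot=[
    [0,0,0],
    [0,0,0],
    [0,0,0],
    [0,0,0],
    [0,0,0],
  ],
  claw=[0.2,0,-0.2,-1,-1],
)

```text
time: 21.4
tool_pos: [0.4995, 0.2647, 0.0158]
orientation: [2.487, 1.918, 0.004]
ft_force: [-1.0, 0.6, 7.1]
gripper_width: 0.0286
grip_force: 39.2
```

Call:
arm_command(
  travel=[
    [0,0,0],
    [0,0,0],
  ],
  delta_rot=[
    [0,0,0],
    [0,0,0],
  ],
  claw=[-1,-1],
)

```text
time: 21.6
tool_pos: [0.4995, 0.2647, 0.0158]
orientation: [2.487, 1.918, 0.004]
ft_force: [0.1, -0.4, 7.3]
gripper_width: 0.0289
grip_force: 39.2
```

Call:
arm_command(
  travel=[
    [0,0,-0.3],
    [0,0,-0.6],
    [0,0,-0.8],
    [0,0,-0.8],
    [0,0,-0.6],
  ],
  delta_rot=[
    [0,0,0],
    [0,0,0],
    [0,0,0],
    [0,0,0],
    [0,0,0],
  ],
  claw=[-1,-1,-1,-1,-1],
)

```text
time: 22.1
tool_pos: [0.4988, 0.2646, 0.141]
orientation: [2.487, 1.918, 0.004]
ft_force: [0.3, 0.1, -0.4]
gripper_width: 0.0291
grip_force: 39.7
```

Call:
arm_command(
  travel=[
    [-0.5,0.12,0],
    [-0.8,0.19,0],
    [-1,0.23,0],
    [-1,0.23,0],
    [-1,0.23,0],
  ],
  delta_rot=[
    [0,0,0],
    [0,0,0],
    [0,0,0],
    [0,0,0],
    [0,0,0],
  ],
  claw=[-1,-1,-1,-1,-1],
)

```text
time: 22.6
tool_pos: [0.4929, 0.0865, 0.1389]
orientation: [2.487, 1.919, 0.001]
ft_force: [0.4, -0.3, -1.4]
gripper_width: 0.0288
grip_force: 39.7
```

Call:
arm_command(
  travel=[
    [-1,0.23,0],
    [-1,0.23,0],
    [-1,0.23,0],
    [-1,0.23,0],
    [-1,0.23,0],
  ],
  delta_rot=[
    [0,0,0],
    [0,0,0],
    [0,0,0],
    [0,0,0],
    [0,0,0],
  ],
  claw=[-1,-1,-1,-1,-1],
)

```text
time: 23.1
tool_pos: [0.4865, -0.1189, 0.139]
orientation: [2.487, 1.918, 0.001]
ft_force: [1.5, 0.0, -0.7]
gripper_width: 0.0294
grip_force: 39.7
```

Call:
arm_command(
  travel=[
    [-1,0.23,0],
    [-1,0.23,0],
    [-0.8,0.19,0],
    [-0.5,0.12,0],
    [-0.27,0.07,0],
  ],
  delta_rot=[
    [0,0,0],
    [0,0,0],
    [0,0,0],
    [0,0,0],
    [0,0,0],
  ],
  claw=[-1,-1,-1,-1,-1],
)

```text
time: 23.6
tool_pos: [0.4828, -0.2659, 0.1388]
orientation: [2.489, 1.916, -0.0]
ft_force: [-0.2, 0.1, -0.8]
gripper_width: 0.0293
grip_force: 39.7
```

Call:
arm_command(
  travel=[
    [0,0,0],
    [0,0,0],
    [0,0,0],
  ],
  delta_rot=[
    [0,0,0],
    [0,0,0],
    [0,0,0],
  ],
  claw=[-1,-1,-1],
)

```text
time: 23.9
tool_pos: [0.4831, -0.2626, 0.1381]
orientation: [-2.486, -1.92, -0.0]
ft_force: [-0.0, -1.0, -1.3]
gripper_width: 0.029
grip_force: 39.7
```

```bash
python3 - <<'E'
from h import *
go((*WELL["short"],.137),(*WELL["short"],.014))
f=robot.grab_frame("side");a=f["pixels"][60:260,200:400,::-1];cv2.imwrite("pics/g4.png",cv2.resize(a,None,fx=3,fy=3,interpolation=2))
E
```

```text
t 23.9 pos [ 0.4831 -0.2626  0.1381] yawY -0.2557 tilt 0.04 w 0.029 g 39.7 F [-0.  -1.  -1.3] q [-0.71  0.23  1.75  0.    1.16 -0.46]
  to [ 0.4831 -0.265   0.137 ] units [-0.058  0.015  0.027]
  to [ 0.4831 -0.265   0.014 ] units [-2.000e-03  1.000e-03  3.075e+00]
```

View pics/g4.png

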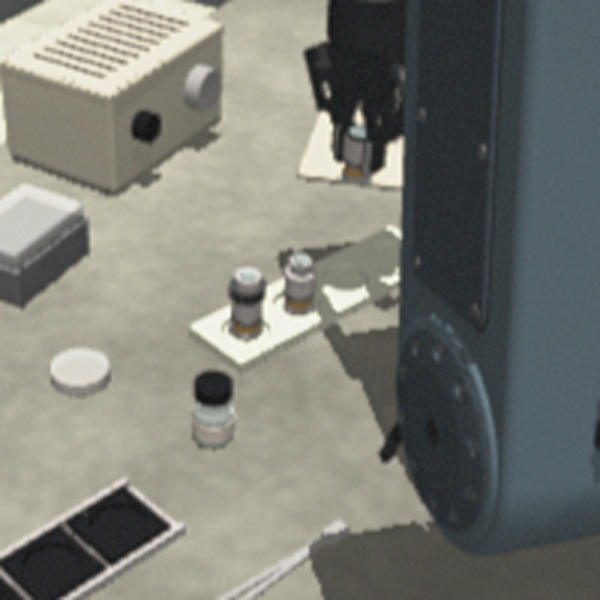

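The collar and stepped objectives stand upright in their wells, with full-image foot positions near (282,171) and (300,162). The short one is held upright near (318,118), so I'll lower it.

Call:
arm_command(
  travel=[
    [-0.03,0.02,0.5],
    [0,0,0.8],
    [0,0,0.8],
    [0,0,0.5],
    [0,0,0.25],
  ],
  delta_rot=[
    [0,0,0],
    [0,0,0],
    [0,0,0],
    [0,0,0],
    [0,0,0],
  ],
  claw=[-1,-1,-1,-1,-1],
)

```text
time: 24.45
tool_pos: [0.4824, -0.2634, 0.022]
orientation: [-2.484, -1.918, 0.001]
ft_force: [0.4, -0.4, -1.4]
gripper_width: 0.0286
grip_force: 39.6
```

Call:
arm_command(
  travel=[
    [0,0,0.1],
    [0,0,0.05],
    [0,0,0.03],
    [0,0,0],
    [0,0,0],
  ],
  delta_rot=[
    [0,0,0],
    [0,0,0],
    [0,0,0],
    [0,0,0],
    [0,0,0],
  ],
  claw=[-1,-1,-1,-1,-1],
)

```text
time: 24.95
tool_pos: [0.484, -0.2658, 0.0177]
orientation: [2.487, 1.918, 0.0]
ft_force: [-0.1, -0.1, -0.4]
gripper_width: 0.029
grip_force: 39.6
```

Call:
arm_command(
  travel=[
    [0,0,0.02],
    [0,0,0],
  ],
  delta_rot=[
    [0,0,0],
    [0,0,0],
  ],
  claw=[-1,-1],
)

```text
time: 25.15
tool_pos: [0.4836, -0.2655, 0.0163]
orientation: [2.488, 1.918, 0.0]
ft_force: [-0.6, -0.4, -1.0]
gripper_width: 0.0287
grip_force: 39.6
```

Call:
arm_command(
  travel=[
    [0,0,0.02],
    [0,0,0],
  ],
  delta_rot=[
    [0,0,0],
    [0,0,0],
  ],
  claw=[-1,-1],
)

```text
time: 25.35
tool_pos: [0.4836, -0.2656, 0.0158]
orientation: [2.488, 1.918, -0.0]
ft_force: [-1.7, 0.5, 4.3]
gripper_width: 0.0292
grip_force: 40.3
```

Call:
arm_command(
  travel=[
    [0,0,0],
    [0,0,0],
    [0,0,0],
    [0,0,-0.3],
    [0,0,-0.7],
  ],
  delta_rot=[
    [0,0,0],
    [0,0,0],
    [0,0,0],
    [0,0,0],
    [0,0,0],
  ],
  claw=[0,0.4,0.4,0.4,0.4],
)

```text
time: 25.85
tool_pos: [0.4819, -0.264, 0.054]
orientation: [-2.484, -1.915, 0.002]
ft_force: [-0.0, -0.3, 0.6]
gripper_width: 0.0597
grip_force: 0.0
```

Call:
arm_command(
  travel=[
    [0,0,-1],
    [0,0,-1],
    [0.7,-0.15,0],
    [0.8,-0.17,0],
    [0.9,-0.19,0],
  ],
  delta_rot=[
    [0,0,0],
    [0,0,0],
    [0,0,0],
    [0,0,0],
    [0,0,0],
  ],
  claw=[0.4,0.4,0.4,0.4,0.4],
)

```text
time: 26.35
tool_pos: [0.4885, -0.1671, 0.1368]
orientation: [2.488, 1.915, 0.001]
ft_force: [0.9, -0.2, -0.9]
gripper_width: 0.06
grip_force: 0.0
```

Call:
arm_command(
  travel=[
    [1,-0.21,0],
    [1,-0.21,0],
    [1,-0.21,0],
    [1,-0.21,0],
    [1,-0.21,0],
  ],
  delta_rot=[
    [0,0,0],
    [0,0,0],
    [0,0,0],
    [0,0,0],
    [0,0,0],
  ],
  claw=[0.4,0.4,0.4,0.4,0.4],
)

```text
time: 26.85
tool_pos: [0.4985, 0.0384, 0.1364]
orientation: [2.487, 1.918, 0.001]
ft_force: [0.3, -1.6, -0.1]
gripper_width: 0.0598
grip_force: 0.0
```

Call:
arm_command(
  travel=[
    [1,-0.21,0],
    [1,-0.21,0],
    [1,-0.21,0],
    [1,-0.21,0],
    [1,-0.21,0],
  ],
  delta_rot=[
    [0,0,0],
    [0,0,0],
    [0,0,0],
    [0,0,0],
    [0,0,0],
  ],
  claw=[0.4,0.4,0.4,0.4,0.4],
)

```text
time: 27.35
tool_pos: [0.5086, 0.2427, 0.1364]
orientation: [2.487, 1.918, 0.002]
ft_force: [1.5, -0.7, 0.1]
gripper_width: 0.0597
grip_force: 0.0
```

Call:
arm_command(
  travel=[
    [0.9,-0.19,0],
    [0.7,-0.14,0],
    [0.4,-0.08,0],
    [0.12,-0.02,0],
    [0,0,0],
  ],
  delta_rot=[
    [0,0,0],
    [0,0,0],
    [0,0,0],
    [0,0,0],
    [0,0,0],
  ],
  claw=[0.4,0.4,0.4,0.4,0.4],
)

```text
time: 27.85
tool_pos: [0.5136, 0.3271, 0.1354]
orientation: [2.487, 1.919, -0.0]
ft_force: [0.4, 0.2, -0.0]
gripper_width: 0.06
grip_force: 0.0
```

Call:
arm_command(
  travel=[
    [0,0,0],
    [0,0,0],
  ],
  delta_rot=[
    [0,0,0],
    [0,0,0],
  ],
  claw=[0.4,0.4],
)

```text
time: 28.05
tool_pos: [0.5138, 0.326, 0.1353]
orientation: [2.489, 1.916, -0.001]
ft_force: [-0.2, 0.6, 0.4]
gripper_width: 0.0601
grip_force: 0.0
```

```bash
python3 - <<'E'
from h import *
go((*OBJ["long"],.133),(*OBJ["long"],.014))
g=robot.grab_frame("top")
for n in("collar","stepped","short"):
    d=robot.cut_out(n+"_objective","top")
    if d: print(n,d[0]["conf"],objfit(g,n,d[0]["mask"],WELL[n]))
E
```

```text
t 28.05 pos [0.5138 0.326  0.1353] yawY -0.2585 tilt 0.02 w 0.0601 g 0.0 F [-0.2  0.6  0.4] q [ 0.37  0.35  1.6  -0.    1.19  0.63]
  to [0.5134 0.327  0.133 ] units [ 0.022 -0.015  0.059]
  to [0.5134 0.327  0.014 ] units [1.000e-03 0.000e+00 2.975e+00]
collar 0.49 (array([ 0.52143976, -0.14101855]), np.float64(-0.9184878913171884))
stepped 0.71 (array([ 0.5014, -0.2015]), np.float64(0.0))
short 0.63 (array([ 0.48145034, -0.26834143]), np.float64(-0.9311433986102338))
```

Call:
arm_command(
  travel=[
    [0.02,-0.01,0.8],
    [0,0,0.9],
    [0,0,0.8],
    [0,0,0.4],
    [0,0,0.13],
  ],
  delta_rot=[
    [0,0,0],
    [0,0,0],
    [0,0,0],
    [0,0,0],
    [0,0,0],
  ],
  claw=[0.4,0.4,0.4,0.4,0.4],
)

```text
time: 28.75
tool_pos: [0.5121, 0.3274, 0.0121]
orientation: [-2.487, -1.918, 0.005]
ft_force: [-0.4, 0.1, -0.2]
gripper_width: 0.0602
grip_force: 0.0
```

Call:
arm_command(
  travel=[
    [0,0,0],
    [0,0,0],
    [0,0,0],
    [0,0,0],
    [0,0,0],
  ],
  delta_rot=[
    [0,0,0],
    [0,0,0],
    [0,0,0],
    [0,0,0],
    [0,0,0],
  ],
  claw=[0.2,0,-0.2,-1,-1],
)

```text
time: 29.25
tool_pos: [0.5147, 0.3287, 0.016]
orientation: [2.487, 1.918, 0.005]
ft_force: [-0.0, -0.2, 5.9]
gripper_width: 0.0293
grip_force: 39.2
```

Call:
arm_command(
  travel=[
    [0,0,0],
    [0,0,0],
  ],
  delta_rot=[
    [0,0,0],
    [0,0,0],
  ],
  claw=[-1,-1],
)

```text
time: 29.45
tool_pos: [0.5147, 0.3287, 0.016]
orientation: [2.487, 1.918, 0.005]
ft_force: [-1.5, 0.4, 6.9]
gripper_width: 0.0292
grip_force: 39.2
```

Call:
arm_command(
  travel=[
    [0,0,-0.3],
    [0,0,-0.6],
    [0,0,-0.8],
    [0,0,-0.8],
    [0,0,-0.6],
  ],
  delta_rot=[
    [0,0,0],
    [0,0,0],
    [0,0,0],
    [0,0,0],
    [0,0,0],
  ],
  claw=[-1,-1,-1,-1,-1],
)

```text
time: 29.95
tool_pos: [0.5138, 0.3284, 0.141]
orientation: [2.487, 1.918, 0.003]
ft_force: [0.6, -0.6, -1.6]
gripper_width: 0.0288
grip_force: 39.7
```

Call:
arm_command(
  travel=[
    [-0.5,0.09,0],
    [-0.8,0.15,0],
    [-1,0.18,0],
    [-1,0.18,0],
    [-1,0.18,0],
  ],
  delta_rot=[
    [0,0,0],
    [0,0,0],
    [0,0,0],
    [0,0,0],
    [0,0,0],
  ],
  claw=[-1,-1,-1,-1,-1],
)

```text
time: 30.45
tool_pos: [0.4993, 0.1526, 0.1388]
orientation: [2.487, 1.919, 0.001]
ft_force: [0.2, -0.6, -0.7]
gripper_width: 0.0291
grip_force: 39.7
```

Call:
arm_command(
  travel=[
    [-1,0.18,0],
    [-1,0.18,0],
    [-1,0.18,0],
    [-1,0.18,0],
    [-1,0.18,0],
  ],
  delta_rot=[
    [0,0,0],
    [0,0,0],
    [0,0,0],
    [0,0,0],
    [0,0,0],
  ],
  claw=[-1,-1,-1,-1,-1],
)

```text
time: 30.95
tool_pos: [0.4833, -0.0502, 0.1389]
orientation: [2.487, 1.918, 0.001]
ft_force: [0.1, -0.1, -0.8]
gripper_width: 0.0288
grip_force: 39.7
```

Call:
arm_command(
  travel=[
    [-1,0.18,0],
    [-1,0.18,0],
    [-1,0.18,0],
    [-1,0.18,0],
    [-1,0.18,0],
  ],
  delta_rot=[
    [0,0,0],
    [0,0,0],
    [0,0,0],
    [0,0,0],
    [0,0,0],
  ],
  claw=[-1,-1,-1,-1,-1],
)

```text
time: 31.45
tool_pos: [0.4673, -0.2529, 0.1389]
orientation: [2.488, 1.918, 0.0]
ft_force: [0.9, -0.3, -0.8]
gripper_width: 0.0291
grip_force: 39.7
```

Call:
arm_command(
  travel=[
    [-0.8,0.15,0],
    [-0.6,0.11,0],
    [-0.3,0.06,0],
    [-0.15,0.08,0],
    [0,0,0],
  ],
  delta_rot=[
    [0,0,0],
    [0,0,0],
    [0,0,0],
    [0,0,0],
    [0,0,0],
  ],
  claw=[-1,-1,-1,-1,-1],
)

```text
time: 31.95
tool_pos: [0.4646, -0.3268, 0.1382]
orientation: [-2.488, -1.918, -0.0]
ft_force: [-0.6, 1.0, -1.3]
gripper_width: 0.0292
grip_force: 39.6
```

Call:
arm_command(
  travel=[
    [0,0,0],
    [0,0,0],
  ],
  delta_rot=[
    [0,0,0],
    [0,0,0],
  ],
  claw=[-1,-1],
)

```text
time: 32.15
tool_pos: [0.4647, -0.3256, 0.138]
orientation: [-2.486, -1.92, -0.0]
ft_force: [0.6, -0.8, -1.5]
gripper_width: 0.029
grip_force: 39.6
```

```bash
python3 - <<'E'
from h import *
go((*WELL["long"],.137),(*WELL["long"],.014))
v=np.hstack([robot.grab_frame("side")["pixels"][60:260,250:450],robot.grab_frame("top")["pixels"][90:290,270:470]])[:,:,::-1]
cv2.imwrite("pics/g5.png",cv2.resize(v,None,fx=2,fy=2,interpolation=2))
E
```

```text
t 32.15 pos [ 0.4647 -0.3256  0.138 ] yawY -0.2556 tilt 0.03 w 0.029 g 39.6 F [ 0.6 -0.8 -1.5] q [-0.82  0.27  1.71  0.    1.17 -0.56]
  to [ 0.4647 -0.328   0.137 ] units [-0.057  0.016  0.026]
  to [ 0.4647 -0.328   0.014 ] units [-1.000e-03  1.000e-03  3.075e+00]
```

View pics/g5.png

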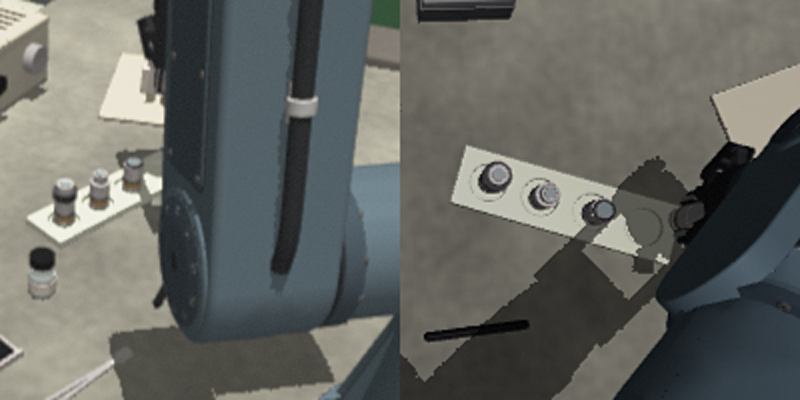

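Collar, stepped and short stand in the first three wells (half-scale top crop at about x = 495, 543 and 598). The long one is held next to the empty fourth well, so I'll lower it.

Call:
arm_command(
  travel=[
    [-0.03,0.02,0.5],
    [0,0,0.8],
    [0,0,0.8],
    [0,0,0.5],
    [0,0,0.25],
  ],
  delta_rot=[
    [0,0,0],
    [0,0,0],
    [0,0,0],
    [0,0,0],
    [0,0,0],
  ],
  claw=[-1,-1,-1,-1,-1],
)

```text
time: 32.75
tool_pos: [0.4639, -0.3267, 0.0219]
orientation: [-2.484, -1.917, 0.0]
ft_force: [-0.4, -0.4, -0.8]
gripper_width: 0.0289
grip_force: 39.7
```

Call:
arm_command(
  travel=[
    [0,0,0.1],
    [0,0,0.05],
    [0,0,0.03],
    [0,0,0],
    [0,0,0],
  ],
  delta_rot=[
    [0,0,0],
    [0,0,0],
    [0,0,0],
    [0,0,0],
    [0,0,0],
  ],
  claw=[-1,-1,-1,-1,-1],
)

```text
time: 33.25
tool_pos: [0.4653, -0.3287, 0.0177]
orientation: [2.487, 1.918, 0.0]
ft_force: [-0.1, -0.4, -1.9]
gripper_width: 0.0288
grip_force: 39.7
```

Call:
arm_command(
  travel=[
    [0,0,0.02],
    [0,0,0],
  ],
  delta_rot=[
    [0,0,0],
    [0,0,0],
  ],
  claw=[-1,-1],
)

```text
time: 33.45
tool_pos: [0.465, -0.3284, 0.0163]
orientation: [2.487, 1.918, 0.0]
ft_force: [0.8, -0.4, -0.8]
gripper_width: 0.029
grip_force: 39.7
```

Call:
arm_command(
  travel=[
    [0,0,0.02],
    [0,0,0],
  ],
  delta_rot=[
    [0,0,0],
    [0,0,0],
  ],
  claw=[-1,-1],
)

```text
time: 33.65
tool_pos: [0.465, -0.3285, 0.016]
orientation: [2.488, 1.918, -0.0]
ft_force: [-2.6, 1.5, 4.7]
gripper_width: 0.029
grip_force: 40.4
```

Contact is made. I'll release, back off upwards and move away to the left for a clear view.

Call:
arm_command(
  travel=[
    [0,0,0],
    [0,0,0],
    [0,0,0],
    [0,0,-0.3],
    [0,0,-0.7],
  ],
  delta_rot=[
    [0,0,0],
    [0,0,0],
    [0,0,0],
    [0,0,0],
    [0,0,0],
  ],
  claw=[0,0.4,0.4,0.4,0.4],
)

```text
time: 34.15
tool_pos: [0.4634, -0.3268, 0.0539]
orientation: [-2.484, -1.915, 0.001]
ft_force: [0.3, -0.5, 0.7]
gripper_width: 0.06
grip_force: 0.0
```

Call:
arm_command(
  travel=[
    [0,0,-1],
    [0,0,-1],
    [0,0,-1],
    [0,0,-0.5],
    [0.9,-0.2,0],
  ],
  delta_rot=[
    [0,0,0],
    [0,0,0],
    [0,0,0],
    [0,0,0],
    [0,0,0],
  ],
  claw=[0.4,0.4,0.4,0.4,0.4],
)

```text
time: 34.65
tool_pos: [0.4683, -0.2962, 0.2011]
orientation: [2.482, 1.907, 0.001]
ft_force: [0.4, 0.0, 0.2]
gripper_width: 0.06
grip_force: 0.0
```

Call:
arm_command(
  travel=[
    [1,-0.2,0],
    [1,-0.2,0],
    [1,-0.2,0],
    [1,-0.2,0],
    [1,-0.2,0],
  ],
  delta_rot=[
    [0,0,0],
    [0,0,0],
    [0,0,0],
    [0,0,0],
    [0,0,0],
  ],
  claw=[0.4,0.4,0.4,0.4,0.4],
)

```text
time: 35.15
tool_pos: [0.4784, -0.0863, 0.1963]
orientation: [2.487, 1.917, 0.001]
ft_force: [0.4, 0.0, -0.9]
gripper_width: 0.0597
grip_force: 0.0
```

Call:
arm_command(
  travel=[
    [1,-0.2,0],
    [1,-0.2,0],
    [1,-0.2,0],
    [1,-0.2,0],
    [1,-0.2,0],
  ],
  delta_rot=[
    [0,0,0],
    [0,0,0],
    [0,0,0],
    [0,0,0],
    [0,0,0],
  ],
  claw=[0.4,0.4,0.4,0.4,0.4],
)

```text
time: 35.65
tool_pos: [0.4906, 0.1175, 0.1964]
orientation: [2.487, 1.918, 0.002]
ft_force: [0.3, 0.1, 0.1]
gripper_width: 0.06
grip_force: 0.0
```

Call:
arm_command(
  travel=[
    [1,-0.2,0],
    [1,-0.2,0],
    [0.6,-0.1,0],
    [0,0,0],
    [0,0,0],
  ],
  delta_rot=[
    [0,0,0],
    [0,0,0],
    [0,0,0],
    [0,0,0],
    [0,0,0],
  ],
  claw=[0.4,0.4,0.4,0.4,0.4],
)

```text
time: 36.15
tool_pos: [0.4975, 0.2216, 0.1957]
orientation: [2.486, 1.92, 0.0]
ft_force: [0.3, -0.7, -0.0]
gripper_width: 0.06
grip_force: 0.0
```

```bash
python3 - <<'E'
from h import *
go()
fs={c:robot.grab_frame(c) for c in("side","top")}
for c in fs:
  for n in WELL:
    d=robot.cut_out(n+"_objective",c)
    if d: print(n,c,round(d[0]["conf"],2),*objfit(fs[c],n,d[0]["mask"],WELL[n]))
v=np.hstack([fs["side"]["pixels"][110:210,250:350],fs["top"]["pixels"][150:250,295:415]])[:,:,::-1]
cv2.imwrite("pics/g6.png",cv2.resize(v,None,fx=3.6,fy=3.6,interpolation=2))
E
```

```text
t 36.15 pos [0.4975 0.2216 0.1957] yawY -0.2555 tilt 0.03 w 0.06 g 0.0 F [ 0.3 -0.7 -0. ] q [ 0.2   0.15  1.72 -0.    1.27  0.46]
collar side 0.74 [ 0.52152174 -0.13901201] -0.8965761511216057
stepped side 0.49 [ 0.49979722 -0.19927368] -0.905397210430564
short side 0.73 [ 0.48022837 -0.26491399] -0.7837185236288375
long side 0.54 [ 0.46336315 -0.3277912 ] -0.8587699316628702
collar top 0.55 [ 0.52010379 -0.14187818] -0.9006510048117747
stepped top 0.68 [ 0.50141995 -0.20228245] -0.9282907662082515
short top 0.47 [ 0.4815281  -0.26795441] -0.9009815242494227
long top 0.63 [ 0.4647 -0.328 ] 0.0
```

View pics/g6.png

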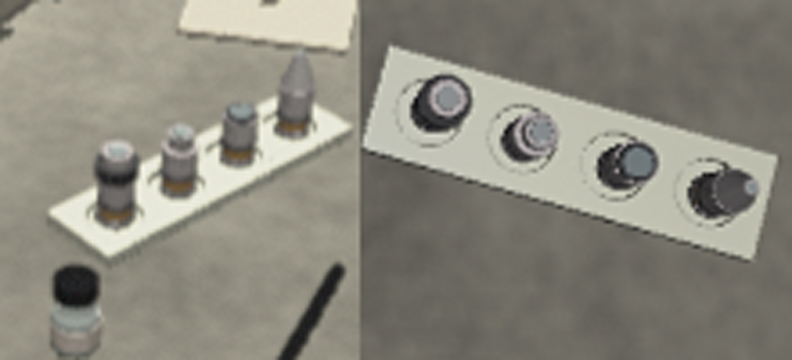

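All four stand upright in their wells; from left to right: collar, stepped, short, long. That is the reverse of the storage order.

```bash
python3 -c "
from workcell import robot
print(robot.sign_off())"
```

```text
the job is handed in; nothing more can be done
None
```

All four objectives stand upright in the receiving rack in reverse order (left to right: collar, stepped, short, long), and the job is handed in at about 37 s of the 106 s allowed.

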